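# Kick a carrier of screwdriver handles over its retaining lip and send it home

## Robot

A 7-joint arm with a two-finger parallel gripper is mounted at the origin on the work surface. World frame = base frame: x ahead of the robot, y to its left, z up, the work surface at z = 0. Lengths are in m, angles in rad, forces in N, time in s.
With the tool pointing down it reaches from about 0.4 to 0.85 m from the base axis. Payload 4.5 kg.
Tool frame: the origin (TCP) lies between the finger pads; the fingertips stand 11 mm ahead of it and the grasp point (between the pads) lies 8 mm behind it (r.nose_length is the distance from the TCP to the fingertips, in m); z points along the fingers, y is the line along which they close (so a half turn about z gives the same grasp; the last joint's range is limited). The gripper opens to 88 mm and grips with 3 to 60 N. Pads are 18 mm wide; open, the fingers measure 123 mm over their backs; the gripper's body (75 mm by 187 mm) begins 45 mm behind the grasp point.
Start: joints at [-1.31, 0.689, -0.195, 1.565, 0.157, 0.902, -0.215], TCP at [0.141, 0.609, 0.25] pointing down, gripper open.
Joint ranges: [-3.01, 3.01], [-0.46, 2.08], [-1.47, 1.51], [0.13, 2.56], [-1, 4.14], [0.04, 2.09], [-2.66, 2.66]. Speed limits (rad/s): [2.57, 2.57, 3.14, 3.14, 3.14, 3.14, 3.14].

## Interface

Orientations are given as a unit quaternion [x, y, z, w].
In Python, from plant import get_state, snapshot, camera_model, r gives the robot as it stands.
- The arm moves only by the shell command python3 -m inch 'ROWS' [FORCE]. ROWS is text: rows parted by semicolons, each of 7 numbers parted by spaces: the opening, from -1 (shut) to 1 (fully open), then the shift along the tool's x, y, z in m, then the turn, a rotation vector about the tool's x, y, z in rad. A call has 1 to 20 rows; each row shifts and turns the commanded pose from where the row before left it, along the tool's axes as they then stand; what a row does not reach is not made up. A row lasts 1/12 s, in which the tool goes at most 41.7 mm and 7.16 degrees, less where a joint would pass 70% of its speed; a pose out of reach is approached as far as the arm can. A call is refused whole if a number of a shift passes 0.0417 or a number of a turn 0.125, either way. A call with a gripper value outside its range is refused whole. The fingers move at their own pace and stop on an object; FORCE is the grip in N (left out, the last holds). Time passes only in rows, so rows that do not move let the fingers close. It gives the time, the measured TCP pose, the force, the opening and the grip force at its end, in the units of the state.
- get_state(): the state, without advancing time (a new reading comes with each control period).
- snapshot(name): name is "scene" or "top"; returns (picture, depth): 384x512x3 uint8, red, green, blue; 384x512 float32, m along the optical axis (not along the pixel's ray), 0 where there is no reading.
- camera_model(name): a dict with "intrinsics" (3x3 intrinsics, pixels), "view" (4x4, takes a point from world to camera coordinates). Camera axes: x right, y down, z forward; pixel columns grow to the right and rows downward; lengths in m; the calibration is good to about 2 mm. A picture is of the moment at which its call begins. camera_model takes no time and is no camera call.
- r.finish_job(): hands the job in; it is judged then, once.
The state is a dict: "clock": time; "q": joint angles; "qd": joint speeds; "joint_torque": joint torques, N m; "tool_pos": TCP position; "eef_rot": TCP orientation; "contact_force": force on the tool from outside, world axes, zero at the start; "moment": the same for the moment, N m; "opening": opening from 0.0 (shut) to 1.0 (fully open); "finger_force": force on a finger pad.
Only numpy, scipy, OpenCV 4.12 (cv2) and the standard library are available. Lean on these libraries where they do the work, as an engineer would, in place of code of your own. Each camera call takes 0.05 s, during which the arm holds its last target. There are 200 camera calls.

## Task

First take the aluminium mould core off the deck of the green bay and stand it upright in the steel tray, setting it down rather than dropping it. Then free the carrier of screwdriver handles: tilt it back by pressing down its yellow tail pad so that its nose rises over the yellow retaining lip, and push it along the deck until its nose is home against the red end stop and it lies flat behind the lip. Leave the things standing around where they are and do not tip the carrier over.

Things in the scene. Friction and masses are not known exactly. Their poses are not given: they have to be found in the camera images.
- bay: Fixed green channel, 110 wide x 430 long x 58 high. Origin: centre of its underside, on the table; z up, its y along the channel; the carrier travels towards its -y. Base plate top at height 8. Side guides from y = +127 to -215: inner faces 94 apart, top at 46. Dark steel deck, top at 28, from y = -7 to the end stop at y = -202.
- fulcrum (a point): Middle of the top of the round steel bar (16 diameter) across the channel, bay y = +102, height 30, on which the carrier rocks. Above it two yellow keeper tabs (bay y = +93 to +111, heights 51 to 58) reach in over the carrier's edges, 74 free between them: the carrier cannot be lifted straight up, closed fingers pass.
- lip_top (a point): Middle of the top of the yellow retaining lip across the channel (bay y = +1 to -7, top at height 30, 22 above the base plate and 2 above the deck).
- end_stop (a point): Middle of the face of the red end stop at deck height (bay y = -202, height 28); the stop's top is at 52.
- carrier: Loose black plate 90 (x) x 180 (y) x 12 thick, about 0.45 kg, origin at the centre of its underside, z up out of it, nose at y = -90, tail at y = +90. Six orange and green handles stand at y = -13 to -83, tops 74 above the underside. It starts tilted 0.234 rad nose down over the fulcrum, nose on the base plate behind the lip. Home: origin at bay y = -112, height 28.
- nose (a point): Middle of the lower edge of the carrier's nose (carrier y = -90, z = 0); at the start 6 to 9 short of the lip and 22 below its top.
- tail_pad (a point): Point on top of the bare yellow tail pad (carrier y = +66, z = 12), 14 behind the push wall; pad y = +52 to +90. Pressing here with 2 to 5 N rocks the nose-heavy carrier on the fulcrum; after some 30 down the tail meets the base plate, the nose 20 above the lip. Let go, it rocks back. With the nose past the lip it can be let down and pushed level.
- push_wall (a point): Middle of the rear face of the carrier's yellow push wall (carrier y = +52, z = 23); the wall is 50 wide, 8 thick (y = +44 to +52), its top 34 above the underside. Push it from the tail side.
- core: Loose aluminium mould core block with a brass handle-shaped cavity on two sides, 70 (x) x 40 (y) x 55 high, 0.42 kg, standing on the deck. Origin: centre of its underside. Grip it across its 40 mm width; its upper 37 stands above the side guides.
- tray: Fixed open steel tray, 200 (x) x 140 (y) x 35 high, walls 4, floor 4 thick. Origin: centre of its underside. Stands to the left or to the right of the bay; the brass insert lies in it at its +x end (about x = +65).
- crate: Fixed blue crate full of handles, 200 (x) x 140 (y) x 80 high, on the side where the tray is not. Origin: centre of its underside.
- brass_insert: Bystander: brass block 30 (x) x 60 (y) x 22 high lying in the tray. Origin: centre of its underside.
- spray_can: Bystander: blue can, 60 diameter, 150 high, standing beyond the bay. Origin: centre of its underside.
- pigment_jar: Bystander: white jar with orange cap, 64 diameter, 85 high, between the robot and the bay. Origin: centre of its underside.
- blade_rack: Bystander: dark steel block 90 (x) x 140 (y) x 30 high with upright steel blades to 140 high, far on the table. Origin: centre of its underside.
- mallet: Bystander: hammer lying far on the table. Origin: within the handle-to-head line.
- mug: Bystander: blue mug, 80 diameter, 90 high, with a handle, beyond the right-hand tray or crate. Origin: centre of its underside.
Not all that is in view belongs to the job. Leave any purple look-alike of the tray alone.

How it is judged:
By the outcome, as a careful person would: the job done as asked, in the order asked, and still so for the second after the job is handed in, with the robot touching nothing.
It also fails if it takes over 58 s, if anything falls off the work surface, if the arm or the gripper's body presses on something with over 40 N, if the wrist force passes 120 N, or if a joint passes its speed limit or range.

## Working session

There is one attempt and no reset: what is moved stays moved. The work goes in short steps, Python scripts to look and compute and a shell command to move; the robot and the scene stay as the last step left them, time stands still between calls to the robot, and variables do not carry over. Pictures are saved under pics/ and viewed, at most 10 in all, crops included, and the job is handed in when it is done.

```bash
ls; mkdir -p pics; python3 - <<'E'
from plant import *
import cv2,numpy as np
for n in("scene","top"):
    p,d=snapshot(n); cv2.imwrite(f"pics/{n}0.png",p[:,:,::-1]); np.savez(f"{n}0.npz",p=p,d=d)
    m=camera_model(n); print(n,np.round(m["intrinsics"],1).tolist(),np.round(m["view"],4).tolist())
s=get_state();print({k:np.round(v,3).tolist() for k,v in s.items()}, r.nose_length)
E
```

```text
pics
scene [[365.3, 0.0, 258.0], [0.0, 365.3, 197.1], [0.0, 0.0, 1.0]] [[-0.0702, 0.9972, 0.0243, 0.0466], [0.5312, 0.0579, -0.8453, -0.211], [-0.8444, -0.0464, -0.5338, 1.4453], [0.0, 0.0, 0.0, 1.0]]
top [[493.2, 0.0, 259.7], [0.0, 493.2, 181.0], [0.0, 0.0, 1.0]] [[-0.016, -0.9998, -0.014, 0.0016], [-0.9891, 0.0179, -0.1459, 0.5322], [0.1461, 0.0115, -0.9892, 1.2507], [0.0, 0.0, 0.0, 1.0]]
{'clock': 0.1, 'q': [-1.31, 0.69, -0.195, 1.566, 0.157, 0.902, -0.215], 'qd': [0.0, -0.0, -0.001, -0.003, -0.0, -0.001, -0.001], 'joint_torque': [-0.003, -52.851, -1.272, -15.384, -0.053, 0.002, 0.0], 'tool_pos': [0.14, 0.608, 0.249], 'eef_rot': [0.113, 0.994, -0.001, -0.0], 'contact_force': [0.767, -0.068, -0.261], 'moment': [-0.07, 0.001, -0.012], 'finger_force': 0.0, 'opening': 1.004} 0.011
```

View pics/top0.png

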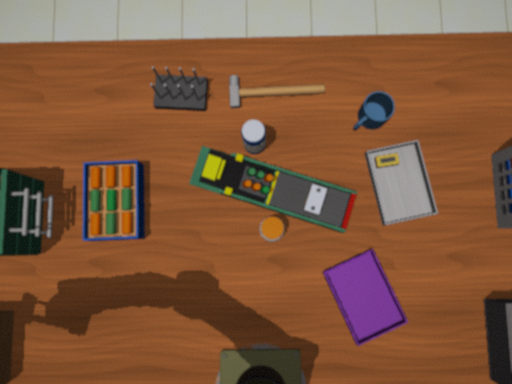

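View pics/scene0.png

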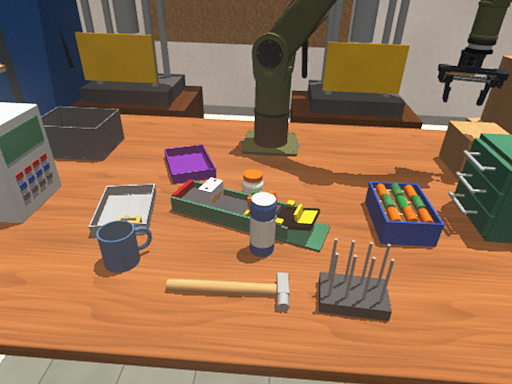

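The top view shows the bay from its tail at (208,165) to the red stop at (348,212), with the core on the deck at (315,198). There are two tray candidates. The grey steel one at (400,182) has the brass insert at (387,160), and the purple one is at (365,295). The steel tray fits because it is steel, holds the insert, and stands right of the bay opposite the crate at (113,200). I'll confirm it in a crop while measuring.

```bash
cat > h.py <<'E'
from plant import *
import cv2,numpy as np
def ray(n,uv,z):
    m=camera_model(n);K=np.array(m["intrinsics"]);V=np.array(m["view"])
    uv=np.atleast_2d(uv).astype(float);R=V[:3,:3];c=-R.T@V[:3,3]
    d=np.c_[uv,np.ones(len(uv))]@np.linalg.inv(K).T@R
    return c+d*((z-c[2])/d[:,2])[:,None]
def cloud(n,d):
    m=camera_model(n);K=np.array(m["intrinsics"]);V=np.array(m["view"])
    v,u=np.mgrid[:384,:512];P=np.stack([(u-K[0,2])/K[0,0]*d,(v-K[1,2])/K[1,1]*d,d],-1)
    return (P-V[:3,3])@V[:3,:3]
def proj(n,p):
    m=camera_model(n);K=np.array(m["intrinsics"]);V=np.array(m["view"])
    q=(np.atleast_2d(p)@V[:3,:3].T+V[:3,3])@K.T;return q[:,:2]/q[:,2:]
def mask(p,lo,hi,box):
    h=cv2.cvtColor(p,cv2.COLOR_RGB2HSV);m=cv2.inRange(h,lo,hi);o=np.zeros_like(m);a,b,c,d=box;o[b:d,a:c]=m[b:d,a:c];return o
def rects(m,n,z,amin=20):
    out=[]
    for c in cv2.findContours(m,cv2.RETR_EXTERNAL,cv2.CHAIN_APPROX_NONE)[0]:
        if cv2.contourArea(c)<amin: continue
        w=ray(n,c[:,0],z)[:,:2]
        (cx,cy),s,a=cv2.minAreaRect((w*1000).astype(np.float32)); out.append((c[:,0].mean(0).round().tolist(),np.round([cx,cy,*s,a],1).tolist()))
    return out
E
python3 - <<'E'
from h import *
f=np.load("top0.npz");p,d=f["p"],f["d"];C=cloud("top",d)
B=(185,140,365,240)
print("red",rects(mask(p,(0,150,80),(6,255,255),(330,170,365,240)),"top",.052))
print("yel",rects(mask(p,(24,150,120),(34,255,255),B),"top",.05,8))
print("green",rects(mask(p,(45,80,30),(85,255,255),B),"top",.046,60))
print("core",rects(mask(p,(0,0,140),(180,60,255),(295,170,335,220)),"top",.083))
print("tray",rects(mask(p,(0,0,110),(180,60,255),(360,130,445,230)),"top",.035,200))
print("brass",rects(mask(p,(20,110,100),(34,255,255),(365,140,410,175)),"top",.026,8))
for u,v in[(315,198),(312,188),(319,207),(348,212),(285,190),(338,205),(400,190),(387,160),(212,167),(222,172),(236,170),(246,160),(205,180),(365,295)]: print(u,v,np.round(C[v,u],3))
c=cv2.resize(p[130:240,185:445,::-1],None,fx=3,fy=3,interpolation=cv2.INTER_CUBIC);cv2.imwrite("pics/c1.png",c)
E
```

```text
red [([348.0, 211.0], [449.4, -233.1, 13.9, 91.5, 70.8])]
yel [([269.0, 197.0], [489.5, -31.4, 8.2, 36.9, 70.6]), ([228.0, 191.0], [507.2, 76.0, 18.2, 18.3, 89.0]), ([273.0, 184.0], [522.8, -42.2, 8.2, 23.1, 70.6]), ([277.0, 173.0], [549.4, -51.6, 7.8, 13.2, 88.8]), ([239.0, 157.0], [594.0, 45.2, 17.7, 17.8, 63.2]), ([213.0, 167.0], [568.8, 112.9, 48.3, 62.0, 71.4])]
green [([286.0, 211.0], [456.6, -78.5, 301.3, 25.0, 70.9]), ([255.0, 172.0], [553.7, 3.0, 46.3, 23.3, 70.3]), ([297.0, 175.0], [540.3, -104.1, 294.1, 18.2, 71.2]), ([204.0, 174.0], [562.9, 115.8, 89.5, 101.3, 71.9])]
core [([315.0, 199.0], [478.2, -146.7, 38.7, 69.0, 70.0])]
tray [([402.0, 182.0], [524.6, -378.2, 199.9, 139.6, 11.3])]
brass [([387.0, 160.0], [584.3, -344.9, 28.6, 59.4, 8.5])]
315 198 [ 0.479 -0.146  0.088]
312 188 [ 0.506 -0.139  0.082]
319 207 [ 0.457 -0.155  0.082]
348 212 [ 0.446 -0.233  0.05 ]
285 190 [ 0.509 -0.074  0.027]
338 205 [ 0.467 -0.211  0.027]
400 190 [ 0.507 -0.382 -0.   ]
387 160 [ 0.584 -0.345  0.027]
212 167 [0.569 0.116 0.053]
222 172 [0.556 0.09  0.051]
236 170 [0.562 0.054 0.044]
246 160 [0.588 0.027 0.044]
205 180 [0.535 0.134 0.054]
365 295 [ 0.234 -0.276  0.002]
```

View pics/c1.png

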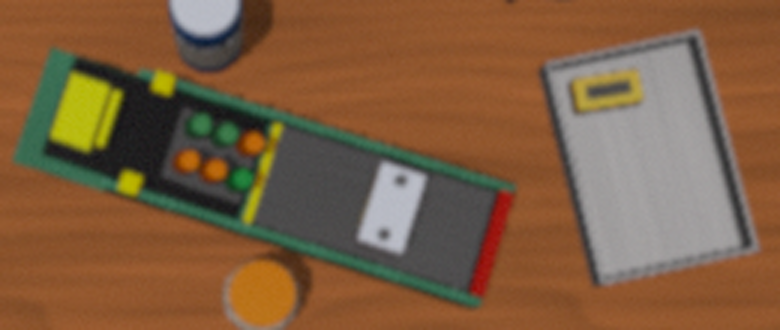

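The crop confirms it. The steel tray with the brass insert is the target, and the white core stands on the dark deck at about (315,199). The measured sizes match the given ones, and the bay origin comes out near (518,-36) mm with its y axis at 70.9°. Next I align the tool yaw and travel.

```bash
cat > to.py <<'E'
import sys,numpy as np
from plant import get_state
from scipy.spatial.transform import Rotation as R
s=get_state();M=R.from_quat(s["eef_rot"]);t=np.array([float(a) for a in sys.argv[1:4]])
A=M.as_matrix();print("clock",round(s["clock"],2),"pos",np.round(s["tool_pos"],4),"toolshift",np.round(A.T@(t-s["tool_pos"]),4),"yaw_y",round(np.degrees(np.arctan2(A[1,1],A[0,1])),2),"zaxis",np.round(A[:,2],3),"F",np.round(s["contact_force"],1),"q",np.round(s["q"],2))
E
R="-0.0268 -0.0176 0 0 0 0"
python3 -m inch '1 0 0 0 0 0 0.117; 1 -0.0268 -0.0176 0 0 0 0; 1 -0.0268 -0.0176 0 0 0 0; 1 -0.0268 -0.0176 0 0 0 0; 1 -0.0268 -0.0176 0 0 0 0; 1 -0.0268 -0.0176 0 0 0 0; 1 -0.0268 -0.0176 0 0 0 0; 1 -0.0268 -0.0176 0 0 0 0; 1 -0.0268 -0.0176 0 0 0 0; 1 -0.0268 -0.0176 0 0 0 0; 1 -0.0268 -0.0176 0 0 0 0; 1 -0.0268 -0.0176 0 0 0 0; 1 -0.0268 -0.0176 0 0 0 0; 1 -0.0268 -0.0176 0 0 0 0; 1 -0.0268 -0.0176 0 0 0 0; 1 -0.0268 -0.0176 0 0 0 0; 1 -0.0268 -0.0176 0 0 0 0'
python3 to.py 0.478 -0.147 0.25
```

```text
clock: 1.52
tool_pos: [0.4499, 0.1978, 0.2495]
eef_rot: [0.171, 0.985, -0.0, -0.0]
contact_force: [0.5, 0.3, -0.5]
opening: 1.003
finger_force: 0.0
clock 1.52 pos [0.4499 0.1978 0.2495] toolshift [-0.1427 -0.3152 -0.0004] yaw_y 70.31 zaxis [-0.001 -0.    -1.   ] F [ 0.5  0.3 -0.5] q [-0.36  0.52 -0.23  1.96  0.18  0.68  0.53]
```

```bash
python3 -m inch '1 -0.0143 -0.0315 0 0 0 0; 1 -0.0143 -0.0315 0 0 0 0; 1 -0.0143 -0.0315 0 0 0 0; 1 -0.0143 -0.0315 0 0 0 0; 1 -0.0143 -0.0315 0 0 0 0; 1 -0.0143 -0.0315 0 0 0 0; 1 -0.0143 -0.0315 0 0 0 0; 1 -0.0143 -0.0315 0 0 0 0; 1 -0.0143 -0.0315 0 0 0 0; 1 -0.0143 -0.0315 0 0 0 0; 1 0 0 0.03 0 0 0; 1 0 0 0.03 0 0 0; 1 0 0 0.03 0 0 0; 1 0 0 0.03 0 0 0; 1 0 0 0 0 0 0; 1 0 0 0 0 0 0'
python3 to.py 0.478 -0.147 0.05
```

```text
clock: 2.85
tool_pos: [0.4768, -0.1451, 0.1288]
eef_rot: [0.171, 0.985, 0.0, -0.002]
contact_force: [-0.0, 0.2, 0.3]
opening: 1.002
finger_force: 0.0
clock 2.85 pos [ 0.4768 -0.1451  0.1288] toolshift [-0.0021 -0.0013  0.0788] yaw_y 70.33 zaxis [-0.004  0.001 -1.   ] F [-0.   0.2  0.3] q [ 0.31  0.73 -0.17  2.05  0.31  0.39  1.12]
```

```bash
python3 -m inch '1 -0.002 -0.0013 0.02 0 0 0; 1 0 0 0.02 0 0 0; 1 0 0 0.02 0 0 0; 1 0 0 0.012 0 0 0; 1 0 0 0.007 0 0 0; 1 0 0 0 0 0 0; 1 0 0 0 0 0 0; -1 0 0 0 0 0 0; -1 0 0 0 0 0 0; -1 0 0 0 0 0 0; -1 0 0 0 0 0 0; -1 0 0 0 0 0 0; -1 0 0 0 0 0 0; -1 0 0 0 0 0 0; -1 0 0 0 0 0 0' 30
python3 to.py 0.495 -0.384 0.2
```

```text
clock: 4.1
tool_pos: [0.4792, -0.1472, 0.0507]
eef_rot: [0.171, 0.985, 0.0, -0.0]
contact_force: [-0.5, 0.7, 0.8]
opening: 0.452
finger_force: 30.0
clock 4.1 pos [ 0.4792 -0.1472  0.0507] toolshift [-0.0946 -0.2176 -0.1493] yaw_y 70.31 zaxis [-0.  0. -1.] F [-0.5  0.7  0.8] q [ 0.26  0.88 -0.09  2.07  0.35  0.21  1.09]
```

```bash
python3 -m inch '-1 0 0 -0.01 0 0 0; -1 0 0 -0.025 0 0 0; -1 0 0 -0.025 0 0 0; -1 0 0 -0.025 0 0 0; -1 0 0 -0.015 0 0 0; -1 -0.0095 -0.0218 0 0 0 0; -1 -0.0095 -0.0218 0 0 0 0; -1 -0.0095 -0.0218 0 0 0 0; -1 -0.0095 -0.0218 0 0 0 0; -1 -0.0095 -0.0218 0 0 0 0; -1 -0.0095 -0.0218 0 0 0 0; -1 -0.0095 -0.0218 0 0 0 0; -1 -0.0095 -0.0218 0 0 0 0; -1 -0.0095 -0.0218 0 0 0 0; -1 -0.0095 -0.0218 0 0 0 0; -1 0 0 0 0 0 0; -1 0 0 0 0 0 0'
python3 to.py 0.495 -0.384 0.0267
```

```text
clock: 5.52
tool_pos: [0.4933, -0.3862, 0.1501]
eef_rot: [0.173, 0.985, -0.0, -0.001]
contact_force: [-0.5, 0.4, -5.2]
opening: 0.453
finger_force: 30.0
clock 5.52 pos [ 0.4933 -0.3862  0.1501] toolshift [-0.0011  0.0027  0.1234] yaw_y 70.1 zaxis [-0.002  0.    -1.   ] F [-0.5  0.4 -5.2] q [ 0.75  0.82 -0.29  1.64  0.32  0.72  1.53]
```

```bash
python3 -m inch '-1 0 0 0.025 0 0 0; -1 0 0 0.03 0 0 0; -1 0 0 0.03 0 0 0; -1 0 0 0.02 0 0 0; -1 0 0 0.01 0 0 0; -1 0 0 0.004 0 0 0; -1 0 0 0 0 0 0; -1 0 0 0.002 0 0 0; -1 0 0 0 0 0 0; -1 0 0 0 0 0 0'
python3 to.py 0.495 -0.384 0.0267
```

```text
clock: 6.35
tool_pos: [0.4959, -0.385, 0.0309]
eef_rot: [0.171, 0.985, -0.0, 0.001]
contact_force: [0.3, 0.4, -5.6]
opening: 0.451
finger_force: 30.0
clock 6.35 pos [ 0.4959 -0.385   0.0309] toolshift [0.0012 0.0006 0.0042] yaw_y 70.3 zaxis [ 0.002 -0.001 -1.   ] F [ 0.3  0.4 -5.6] q [ 0.71  1.   -0.22  1.68  0.39  0.5   1.47]
```

```bash
python3 -m inch '-1 0 0 0.002 0 0 0; -1 0 0 0.001 0 0 0; -1 0 0 0 0 0 0; -1 0 0 0.001 0 0 0; -1 0 0 0 0 0 0; -1 0 0 0 0 0 0'
```

```text
clock: 6.85
tool_pos: [0.4952, -0.3846, 0.0267]
eef_rot: [0.171, 0.985, -0.0, 0.0]
contact_force: [-2.7, 1.8, 6.4]
opening: 0.45
finger_force: 30.0
```

```bash
python3 -m inch '0.3 0 0 0 0 0 0; 0.3 0 0 0 0 0 0; 0.3 0 0 0 0 0 0; 0.3 0 0 0 0 0 0; 0.3 0 0 0 0 0 0; 0.3 0 0 -0.01 0 0 0; 0.3 0 0 -0.03 0 0 0; 0.3 0 0 -0.04 0 0 0; 0.3 0 0 -0.04 0 0 0; 0.3 0 0 -0.04 0 0 0; 0.3 0 0 -0.04 0 0 0;0.3 0 0 -0.02 0 0 0'
python3 - <<'E'
from h import *
f=np.load("top0.npz");p,d=f["p"],f["d"];C=cloud("top",d)
O=np.array([518,-36.3])/1000;a=np.radians(70.9);Y=np.array([np.cos(a),np.sin(a)]);X=np.array([Y[1],-Y[0]])
def bay(q): q=np.atleast_2d(q)[:,:2]-O; return np.round(np.c_[q@X,q@Y]*1000,1)
def stat(n,box,zlo,zhi):
    a,b,c,e=box;q=C[b:e,a:c].reshape(-1,3);q=q[(q[:,2]>zlo)&(q[:,2]<zhi)];B=bay(q);print(n,len(q),"bay min",np.percentile(B,2,0),"max",np.percentile(B,98,0),"zmax",q[:,2].max().round(3))
stat("can",(235,110,275,160),.12,.17)
stat("jar",(250,210,295,250),.07,.1)
print("can mid top",bay(ray("top",[253,130],.15)))
for n,pt in dict(pad=[(213,167)],k1=[(228,191)],k2=[(239,157)]).items(): print(n,bay(ray("top",pt,.054)))
m=mask(p,(24,150,120),(34,255,255),(195,145,226,190));print(rects(m,"top",.05,1))
ys,xs=np.nonzero(m);q=C[ys,xs];B=bay(q)
for y0 in range(100,200,8):
    k=(B[:,1]>=y0)&(B[:,1]<y0+8)
    if k.any(): print(y0,k.sum(),"z",np.round(np.median(q[k,2])*1e3,1),"x",B[k,0].min(),B[k,0].max())
p,d=snapshot("top");cv2.imwrite("pics/top1.png",cv2.resize(p[120:250,180:450,::-1],None,fx=2.9,fy=2.9,interpolation=cv2.INTER_CUBIC))
print("core",rects(mask(p,(0,0,190),(180,60,255),(360,130,445,230)),"top",.059,30)); Cc=cloud("top",d)
for u,v in proj("top",[[.495,-.384,.059],[.495,-.384,.004]]).round().astype(int): print(u,v,Cc[v,u].round(3))
E
```

```text
clock: 7.85
tool_pos: [0.497, -0.3854, 0.2518]
eef_rot: [0.171, 0.985, -0.001, 0.004]
contact_force: [0.2, -0.4, 0.9]
opening: 0.65
finger_force: 0.0
can 488 bay min [72.222 52.848] max [124.904 105.552] zmax 0.155
jar 399 bay min [-130.128  -60.424] max [-79.792 -10.9  ] zmax 0.093
can mid top [[102.6  79.7]]
pad [[ -0.8 157.8]]
k1 [[-48.2 100.5]]
k2 [[ 45.2 101.9]]
[([213.0, 167.0], [568.8, 112.9, 48.3, 62.0, 71.4])]
108 2 z 46.3 x -45.6 -41.8
124 10 z 69.1 x -25.0 15.9
132 56 z 72.1 x -26.9 26.4
140 54 z 53.7 x -30.5 25.8
148 75 z 55.4 x -32.6 29.2
156 77 z 57.3 x -31.8 29.2
164 68 z 59.3 x -31.5 28.0
172 72 z 60.4 x -32.1 28.5
180 3 z 59.5 x 2.0 18.7
core [([407.0, 193.0], [492.0, -383.4, 32.7, 55.3, 70.4])]
407 192 [ 0.494 -0.385  0.055]
401 194 [ 0.489 -0.368  0.061]
```

View pics/top1.png

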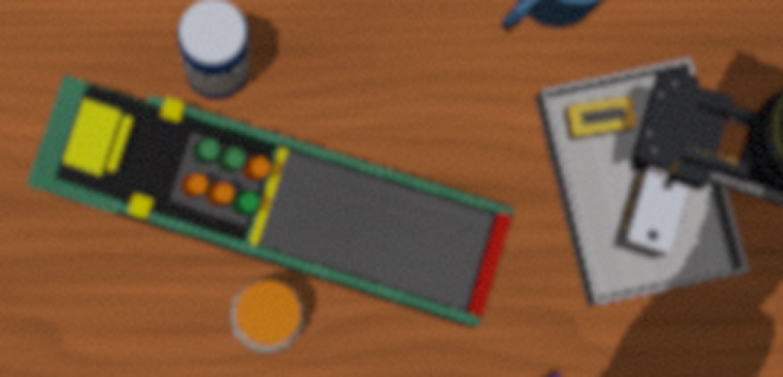

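The picture shows the core standing in the tray at about crop (655,210), now let go, and the carrier still tilted behind the lip. The can's bay position (x≈100, y≈80, 150 high) leaves no room to turn the gripper body across the bay. So I keep the body along the channel, lean the tool back about 22°, and press and push with shut fingers.

```bash
python3 -m inch '-1 0 0 0 0 0 -0.01; -1 0.0062 0.0314 0 0 0 0; -1 0.0062 0.0314 0 0 0 0; -1 0.0062 0.0314 0 0 0 0; -1 0.0062 0.0314 0 0 0 0; -1 0.0062 0.0314 0 0 0 0; -1 0.0062 0.0314 0 0 0 0; -1 0.0062 0.0314 0 0 0 0; -1 0.0062 0.0314 0 0 0 0; -1 0.0062 0.0314 0 0 0 0; -1 0.0062 0.0314 0 0 0 0; -1 0.0062 0.0314 0 0 0 0; -1 0.0062 0.0314 0 0 0 0; -1 0.0062 0.0314 0 0 0 0; -1 0.0062 0.0314 0 0 0 0; -1 0.0062 0.0314 0 0 0 0; -1 0.0062 0.0314 0 0 0 0; -1 0 0 0 0 0 0' 20
python3 -m inch '-1 0 0 0 0.096 0 0; -1 0 0 0 0.096 0 0; -1 0 0 0 0.096 0 0; -1 0 0 0 0.096 0 0; -1 0 0 0 0 0 0; -1 0 0 0 0 0 0'
python3 to.py 0.5726 0.1214 0.13
```

```text
clock: 9.4
tool_pos: [0.5649, 0.1317, 0.2446]
eef_rot: [0.161, 0.987, 0.003, -0.001]
contact_force: [-0.2, 0.6, -0.1]
opening: 0.004
finger_force: 0.0
clock: 9.9
tool_pos: [0.5652, 0.1236, 0.2438]
eef_rot: [0.161, 0.968, -0.188, -0.033]
contact_force: [0.8, -0.8, 0.5]
opening: 0.005
finger_force: 0.0
clock 9.9 pos [0.5652 0.1236 0.2438] toolshift [-0.008   0.0429  0.1054] yaw_y 71.11 zaxis [-0.124 -0.354 -0.927] F [ 0.8 -0.8  0.5] q [-0.37  0.75 -0.13  1.52  0.37  1.19  0.57]
```

```bash
cat > b.py <<'E'
import sys,numpy as np
from plant import get_state
from scipy.spatial.transform import Rotation as R
s=get_state();A=R.from_quat(s["eef_rot"]).as_matrix();O=np.array([.518,-.0363,0]);a=np.radians(70.9)
B=np.array([[np.sin(a),-np.cos(a),0],[np.cos(a),np.sin(a),0],[0,0,1]])
p=s["tool_pos"];rear=B@(p+A@[0,.0175,.011]-O);fr=B@(p+A@[0,-.0175,.011]-O)
print("t",round(s["clock"],2),"rear",np.round(rear*1e3,1),"front",np.round(fr*1e3,1),"F bay",np.round(B@s["contact_force"],1))
if len(sys.argv)>1: print("shift",np.round(A.T@B.T@(np.array([float(v) for v in sys.argv[1:4]])/1e3-rear),4))
E
python3 -m inch '-1 -0.002 0.0107 0.0263 0 0 0; -1 -0.002 0.0107 0.0263 0 0 0; -1 -0.002 0.0107 0.0263 0 0 0; -1 -0.002 0.0107 0.0263 0 0 0; -1 0 0 0 0 0 0; -1 0 0 0 0 0 0'; python3 b.py 0 179 66
```

```text
clock: 10.4
tool_pos: [0.5727, 0.1179, 0.1318]
eef_rot: [0.164, 0.968, -0.189, -0.033]
contact_force: [-1.2, -0.0, 0.5]
opening: 0.005
finger_force: 0.0
t 10.4 rear [  1.3 175.6 115. ] front [  1.2 143.2 128.2] F bay [-1.1 -0.4  0.5]
shift [0.0012 0.0215 0.0441]
```

```bash
python3 -m inch '-1 0.0012 0.0072 0.0147 0 0 0; -1 0 0.0072 0.0147 0 0 0; -1 0 0.0072 0.0147 0 0 0; -1 0 0 0 0 0 0; -1 0 0.0015 0.0037 0 0 0; -1 0 0 0 0 0 0; -1 0 0 0 0 0 0'; python3 b.py 0 180 50
```

```text
clock: 10.98
tool_pos: [0.5741, 0.124, 0.0796]
eef_rot: [0.163, 0.968, -0.188, -0.031]
contact_force: [-0.3, -0.3, -0.4]
opening: 0.012
finger_force: 0.0
t 10.98 rear [  0.5 181.9  62.9] front [  0.5 149.5  76. ] F bay [-0.2 -0.4 -0.4]
shift [0.0005 0.003  0.0127]
```

```bash
python3 -m inch '-1 0 0 0.004 0 0 0; -1 0 0.0015 0.0037 0 0 0; -1 0 0.0015 0.0037 0 0 0; -1 0 0.0015 0.0037 0 0 0; -1 0 0 0 0 0 0; -1 0 0 0 0 0 0'; python3 b.py 0 180 22
python3 -m inch '-1 0 0.0015 0.0037 0 0 0; -1 0 0.0015 0.0037 0 0 0; -1 0 0.0015 0.0037 0 0 0; -1 0 0 0 0 0 0; -1 0 0 0 0 0 0'; python3 b.py 0 180 22
```

```text
clock: 11.48
tool_pos: [0.5733, 0.1227, 0.0633]
eef_rot: [0.163, 0.968, -0.188, -0.032]
contact_force: [0.9, 0.4, 2.6]
opening: 0.004
finger_force: 1.0
t 11.48 rear [  0.2 180.4  46.6] front [  0.2 148.   59.7] F bay [0.7 0.7 2.6]
shift [0.0002 0.0088 0.0229]
clock: 11.9
tool_pos: [0.5729, 0.1225, 0.0511]
eef_rot: [0.163, 0.968, -0.188, -0.032]
contact_force: [0.6, 0.7, 1.3]
opening: 0.009
finger_force: 1.0
t 11.9 rear [ -0.  180.1  34.3] front [ -0.  147.7  47.5] F bay [0.3 0.8 1.3]
shift [-0.      0.0045  0.0115]
```

```bash
python3 -m inch '-1 0 0.0015 0.0037 0 0 0; -1 0 0.0011 0.0028 0 0 0; -1 0 0 0 0 0 0; -1 0 0.0011 0.0028 0 0 0; -1 0 0 0 0 0 0; -1 0 0 0 0 0 0'; python3 b.py 0 180 20
python3 - <<'E'
from h import *
p,d=snapshot("scene");cv2.imwrite("pics/s2.png",cv2.resize(p[150:270,160:360,::-1],None,fx=4,fy=4,interpolation=cv2.INTER_CUBIC))
E
```

```text
clock: 12.4
tool_pos: [0.573, 0.1224, 0.0413]
eef_rot: [0.163, 0.968, -0.188, -0.032]
contact_force: [-0.2, 1.8, 1.1]
opening: 0.007
finger_force: 0.9
t 12.4 rear [1.000e-01 1.801e+02 2.460e+01] front [1.000e-01 1.477e+02 3.770e+01] F bay [-0.8  1.7  1.1]
shift [0.0001 0.0016 0.0043]
```

View pics/s2.png

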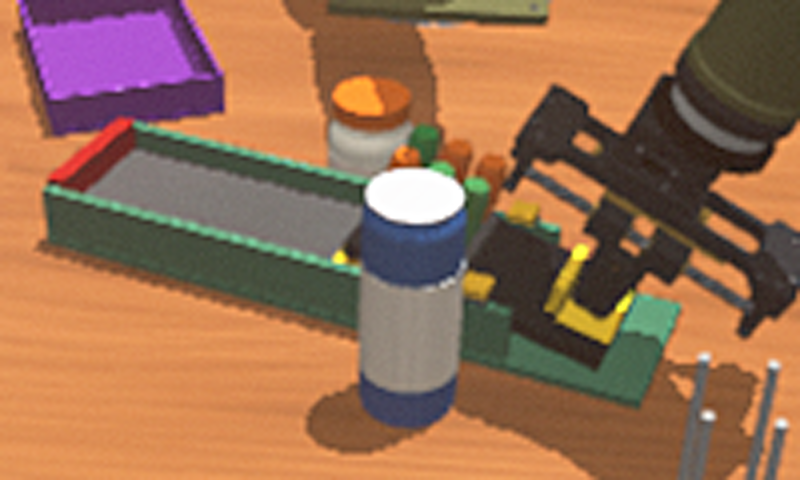

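The picture shows the carrier rocked back: handles at crop (450,170) lean rearwards, nose up over the lip at (345,255), fingers on the pad behind the wall at (570,280). Now I push forward with the tail held down.

```bash
python3 -m inch '-1 0 -0.0037 0.0015 0 0 0; -1 0 -0.0037 0.0015 0 0 0; -1 0 -0.0039 0.001 0 0 0; -1 0 0 0 0 0 0; -1 0 0 0 0 0 0'; python3 b.py
python3 -m inch '-1 0 -0.004 0.0009 0 0 0; -1 0 -0.004 0.0009 0 0 0; -1 0 -0.004 0.0009 0 0 0; -1 0 -0.004 0.0009 0 0 0;  -1 0 0 0 0 0 0; -1 0 0 0 0 0 0'; python3 b.py
python3 - <<'E'
from h import *
p,d=snapshot("scene");cv2.imwrite("pics/s3.png",cv2.resize(p[150:270,160:360,::-1],None,fx=4,fy=4,interpolation=cv2.INTER_CUBIC))
E
```

```text
clock: 12.87
tool_pos: [0.5713, 0.1149, 0.0427]
eef_rot: [0.163, 0.969, -0.184, -0.03]
contact_force: [1.4, 6.7, 3.9]
opening: 0.003
finger_force: 4.3
t 12.87 rear [  1.  172.5  26. ] front [  1.  140.   38.8] F bay [-0.8  6.8  3.9]
clock: 13.37
tool_pos: [0.5674, 0.1016, 0.0459]
eef_rot: [0.162, 0.969, -0.183, -0.028]
contact_force: [3.1, 9.8, 8.8]
opening: 0.004
finger_force: 6.3
t 13.37 rear [  1.6 158.8  29.3] front [  1.7 126.2  42. ] F bay [-0.3 10.3  8.8]
```

View pics/s3.png

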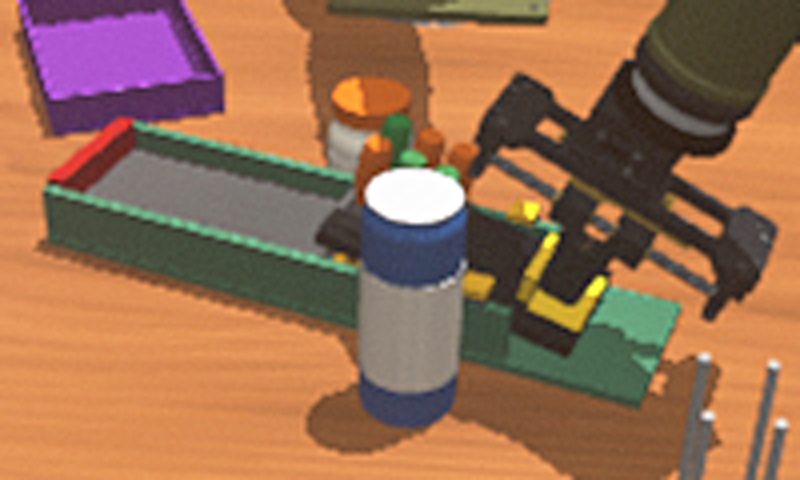

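The nose now shows past the yellow lip at crop (335,235). I let it down by raising the tool.

```bash
python3 -m inch '-1 0 -0.0002 -0.0033 0 0 0; -1 0 -0.0011 -0.0028 0 0 0; -1 0 -0.0011 -0.0028 0 0 0; -1 0 -0.0011 -0.0028 0 0 0; -1 0 -0.0011 -0.0028 0 0 0; -1 0 0 0 0 0 0; -1 0 0 0 0 0 0'; python3 b.py 
python3 - <<'E'
from h import *
p,d=snapshot("scene");cv2.imwrite("pics/s4.png",cv2.resize(p[150:270,160:360,::-1],None,fx=4,fy=4,interpolation=cv2.INTER_CUBIC))
E
```

```text
clock: 14.0
tool_pos: [0.5644, 0.0969, 0.0599]
eef_rot: [0.163, 0.968, -0.188, -0.032]
contact_force: [0.3, 2.7, 2.1]
opening: 0.007
finger_force: 1.3
t 14.0 rear [  0.3 153.2  43.2] front [  0.3 120.7  56.3] F bay [-0.6  2.7  2.1]
```

View pics/s4.png

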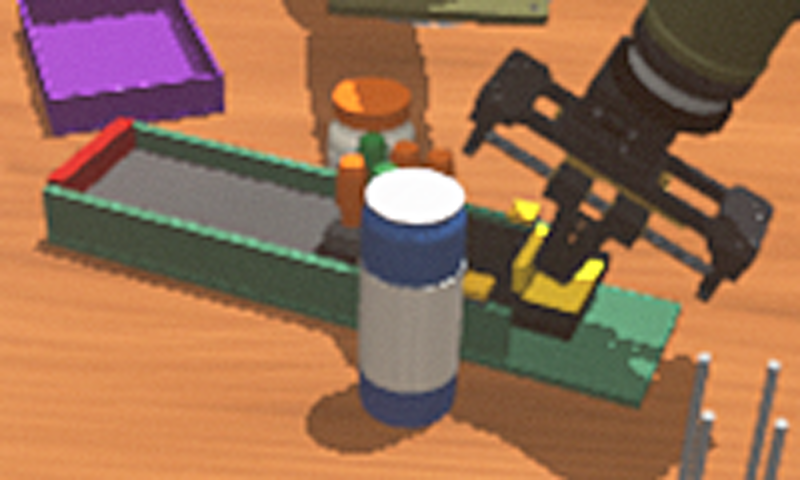

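The carrier lies level with its nose on the deck. I raise 1.5 mm clear of the pad and push in stages.

```bash
python3 -m inch '-1 0 -0.0005 -0.0014 0 0 0; -1 0 -0.0065 0.0026 0 0 0; -1 0 -0.0065 0.0026 0 0 0; -1 0 -0.0065 0.0026 0 0 0; -1 0 -0.0065 0.0026 0 0 0; -1 0 -0.0065 0.0026 0 0 0; -1 0 -0.0065 0.0026 0 0 0; -1 0 0 0 0 0 0'; python3 b.py
python3 -m inch '-1 0 -0.0065 0.0026 0 0 0; -1 0 -0.0065 0.0026 0 0 0; -1 0 -0.0065 0.0026 0 0 0; -1 0 -0.0065 0.0026 0 0 0; -1 0 -0.0065 0.0026 0 0 0; -1 0 0 0 0 0 0'; python3 b.py -2.5 21 44
python3 - <<'E'
from h import *
p,d=snapshot("scene");cv2.imwrite("pics/s5.png",cv2.resize(p[150:270,160:360,::-1],None,fx=4,fy=4,interpolation=cv2.INTER_CUBIC))
E
```

```text
clock: 14.72
tool_pos: [0.5497, 0.0546, 0.0618]
eef_rot: [0.164, 0.968, -0.19, -0.032]
contact_force: [0.2, 0.4, 0.2]
opening: 0.001
finger_force: 0.1
t 14.72 rear [  0.3 108.3  45. ] front [ 0.2 75.9 58.2] F bay [0.  0.5 0.2]
clock: 15.22
tool_pos: [0.5384, 0.0219, 0.062]
eef_rot: [0.164, 0.968, -0.189, -0.032]
contact_force: [1.3, 1.8, 0.3]
opening: 0.007
finger_force: 0.8
t 15.22 rear [ 0.3 73.8 45.2] front [ 0.2 41.4 58.4] F bay [0.7 2.1 0.3]
shift [ 0.0027 -0.0484  0.021 ]
```

View pics/s5.png

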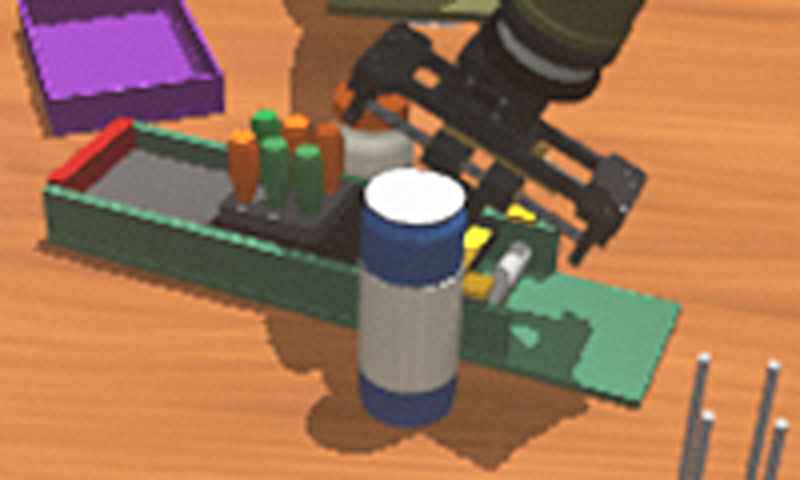

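The handles stand level at crop (285,160), the carrier is off the round bar, and the gripper clears the can. I continue to the stop.

```bash
python3 -m inch '-1 0 -0.0057 0.0045 0 0 0; -1 0 -0.0065 0.0026 0 0 0; -1 0 -0.0065 0.0026 0 0 0; -1 0 -0.0065 0.0026 0 0 0; -1 0 -0.0065 0.0026 0 0 0; -1 0 -0.0065 0.0026 0 0 0; -1 0 -0.0065 0.0026 0 0 0; -1 0 -0.0065 0.0026 0 0 0; -1 0 0 0 0 0 0'; python3 b.py
python3 -m inch '-1 0 -0.0065 0.0026 0 0 0; -1 0 -0.0065 0.0026 0 0 0; -1 0 -0.0065 0.0026 0 0 0; -1 0 -0.0037 0.0015 0 0 0; -1 0 -0.0037 0.0015 0 0 0;-1 0 0 0 0 0 0; -1 0 0 0 0 0 0'; python3 b.py
```

```text
clock: 16.02
tool_pos: [0.5197, -0.0312, 0.0601]
eef_rot: [0.164, 0.968, -0.19, -0.032]
contact_force: [-0.1, -0.7, -0.4]
opening: 0.005
finger_force: 0.0
t 16.02 rear [-0.  17.4 43.3] front [ -0.1 -15.   56.5] F bay [ 0.2 -0.7 -0.4]
clock: 16.6
tool_pos: [0.5107, -0.0571, 0.06]
eef_rot: [0.163, 0.968, -0.189, -0.032]
contact_force: [0.0, 0.2, 0.3]
opening: 0.007
finger_force: 0.0
t 16.6 rear [ -0.1 -10.   43.2] front [ -0.1 -42.4  56.4] F bay [-0.1  0.2  0.3]
```

```bash
python3 -m inch '-1 0 -0.0037 0.0015 0 0 0; -1 0 -0.0037 0.0015 0 0 0; -1 0 -0.0037 0.0015 0 0 0; -1 0 -0.0018 0.0007 0 0 0; -1 0 0 0 0 0 0; -1 0 0 0 0 0 0'; python3 b.py
python3 -m inch '-1 0 -0.0018 0.0007 0 0 0; -1 0 -0.0018 0.0007 0 0 0; -1 0 0 0 0 0 0; -1 0 0 0 0 0 0'; python3 b.py
```

```text
clock: 17.1
tool_pos: [0.5064, -0.0698, 0.0598]
eef_rot: [0.163, 0.968, -0.189, -0.032]
contact_force: [0.9, -0.3, -0.6]
opening: 0.005
finger_force: 0.4
t 17.1 rear [ -0.  -23.4  43. ] front [ -0.  -55.8  56.2] F bay [ 1.   0.1 -0.6]
clock: 17.43
tool_pos: [0.5054, -0.0729, 0.0598]
eef_rot: [0.163, 0.968, -0.188, -0.032]
contact_force: [2.1, 1.7, -0.4]
opening: 0.004
finger_force: 1.1
t 17.43 rear [  0.1 -26.6  43. ] front [  0.1 -59.1  56.1] F bay [ 1.5  2.3 -0.4]
```

```bash
python3 -m inch '-1 0 -0.0018 0.0007 0 0 0; -1 0 0 0 0 0 0; -1 0 0 0 0 0 0'; python3 b.py
python3 -m inch '-1 0 -0.0018 0.0007 0 0 0; -1 0 0 0 0 0 0; -1 0 0 0 0 0 0'; python3 b.py
```

```text
clock: 17.68
tool_pos: [0.5047, -0.0749, 0.0598]
eef_rot: [0.163, 0.968, -0.188, -0.032]
contact_force: [0.5, 0.9, -0.7]
opening: 0.01
finger_force: 0.9
t 17.68 rear [  0.  -28.8  43.1] front [  0.  -61.2  56.2] F bay [ 0.1  1.  -0.7]
clock: 17.93
tool_pos: [0.504, -0.0768, 0.0599]
eef_rot: [0.163, 0.968, -0.188, -0.032]
contact_force: [0.7, 1.8, -2.2]
opening: 0.007
finger_force: 0.8
t 17.93 rear [  0.  -30.8  43.1] front [ -0.  -63.2  56.3] F bay [ 0.   1.9 -2.2]
```

```bash
python3 -m inch '-1 0 -0.0018 0.0007 0 0 0; -1 0 0 0 0 0 0; -1 0 0 0 0 0 0'; python3 b.py
python3 - <<'E'
from h import *
p,d=snapshot("top");cv2.imwrite("pics/top2.png",cv2.resize(p[140:240,250:370,::-1],None,fx=5,fy=5,interpolation=cv2.INTER_CUBIC))
E
```

```text
clock: 18.18
tool_pos: [0.5034, -0.0786, 0.0599]
eef_rot: [0.163, 0.968, -0.188, -0.032]
contact_force: [0.3, 1.2, -0.6]
opening: 0.006
finger_force: 0.8
t 18.18 rear [  0.1 -32.6  43.2] front [  0.  -65.   56.3] F bay [-0.1  1.2 -0.6]
```

View pics/top2.png

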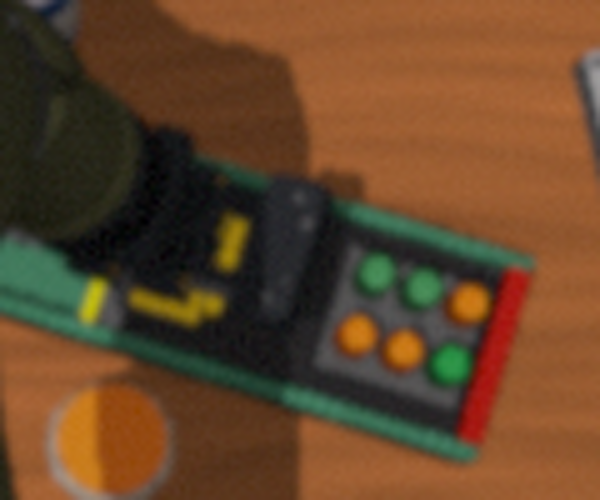

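The nose, around crop (480,350), looks at or within a few mm of the red stop. I keep pushing until the force rises.

```bash
python3 -m inch '-1 0 -0.0018 0.0007 0 0 0; -1 0 0 0 0 0 0; -1 0 0 0 0 0 0'; python3 b.py
python3 -m inch '-1 0 -0.0018 0.0007 0 0 0; -1 0 0 0 0 0 0; -1 0 0 0 0 0 0'; python3 b.py
```

```text
clock: 18.48
tool_pos: [0.5032, -0.0795, 0.0599]
eef_rot: [0.163, 0.968, -0.188, -0.031]
contact_force: [0.4, 3.3, 0.7]
opening: -0.0
finger_force: 1.9
t 18.48 rear [  0.1 -33.5  43.2] front [  0.1 -66.   56.2] F bay [-0.7  3.2  0.7]
clock: 18.73
tool_pos: [0.5032, -0.0796, 0.0599]
eef_rot: [0.162, 0.968, -0.186, -0.031]
contact_force: [0.8, 7.9, 2.4]
opening: 0.005
finger_force: 3.7
t 18.73 rear [  0.2 -33.6  43.2] front [  0.2 -66.1  56.2] F bay [-1.8  7.7  2.4]
```

The position holds at -66 while the force climbs, so the carrier is home against the stop. One last nudge, then back off, lift clear and look.

```bash
python3 -m inch '-1 0 -0.0015 0.0006 0 0 0; -1 0 0 0 0 0 0; -1 0 0.0037 -0.0015 0 0 0; -1 0 0.0037 -0.0015 0 0 0; -1 0 0.002 -0.001 0 0 0; -1 0 -0.0037 -0.0093 0 0 0; -1 0 -0.0075 -0.0185 0 0 0; -1 0 -0.011 -0.028 0 0 0; -1 0 -0.011 -0.028 0 0 0; -1 0 -0.011 -0.028 0 0 0; -1 0 -0.011 -0.028 0 0 0; -1 0 -0.011 -0.028 0 0 0; -1 0.03 0.01 -0.01 0 0 0; -1 0.03 0.01 -0.01 0 0 0; -1 0.03 0.01 -0.01 0 0 0; -1 0.03 0.01 -0.01 0 0 0; -1 0 0 0 0 0 0; -1 0 0 0 0 0 0'
python3 - <<'E'
from h import *
p,d=snapshot("top");s,_=snapshot("scene");C=cloud("top",d)
O=np.array([518,-36.3])/1000;a=np.radians(70.9);Y=np.array([np.cos(a),np.sin(a)]);X=np.array([Y[1],-Y[0]])
bay=lambda q:np.round(np.c_[(q[:,:2]-O)@X,(q[:,:2]-O)@Y]*1e3,1)
for y in(20,55,74,85):
  for x in(-25,25):
    w=O+Y*(-112+y)/1e3+X*x/1e3;u,v=proj("top",[[*w,.04]]).round().astype(int)[0];print(y,x,C[v,u].round(3),p[v,u])
im=np.hstack([p[100:250,180:450],s[140:290,90:330]])
cv2.imwrite("pics/end.png",cv2.resize(im[:,:,::-1],(800,int(150*800/510))))
E
```

```text
clock: 20.23
tool_pos: [0.4085, 0.0163, 0.2636]
eef_rot: [0.162, 0.968, -0.188, -0.031]
contact_force: [-0.1, -1.0, 0.6]
opening: 0.004
finger_force: 0.0
20 -25 [ 0.465 -0.116  0.038] [27 26 28]
20 25 [ 0.511 -0.13   0.043] [38 38 37]
55 -25 [ 0.475 -0.083  0.042] [145 118  15]
55 25 [ 0.522 -0.099  0.042] [182 184  29]
74 -25 [ 0.481 -0.065  0.04 ] [164 133   9]
74 25 [ 0.528 -0.081  0.041] [208 211  26]
85 -25 [ 0.487 -0.054  0.038] [163 132  21]
85 25 [ 0.534 -0.071  0.038] [195 198  27]
```

View pics/end.png

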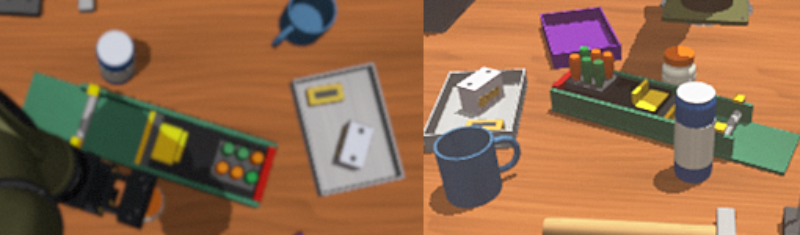

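The carrier lies flat (pad top at 38–42 mm against the expected 40) with its nose at the red stop. The core stands upright in the tray, and the can, jar, mug and insert have not moved. I hand the job in.

```bash
python3 -c "
from plant import r
print(r.finish_job())"
```

```text
the job is handed in; nothing more can be done
None
```

The job is handed in at about 20 s: the core stands upright in the steel tray, the carrier lies flat against the red end stop behind the lip, and the can, jar, mug and insert look unmoved in the last pictures.

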